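Put the breakfast board away in its case

ROBOT

A 6-joint arm with a two-finger parallel gripper is mounted at the origin on the work surface. World frame = base frame: x ahead of the robot, y to its left, z up, the work surface at z = 0. Lengths are in m, angles in rad, forces in N, time in s.
With the tool pointing down it reaches from about 0.25 to 0.775 m from the base axis. Payload 4 kg.
Tool frame: the origin (TCP) lies at the very end of the fingers, on their centre line; the grasp point (between the pads) lies 19 mm behind it (robot.pinch_z is the distance from the TCP to the grasp point, in m); z points along the fingers, y is the line along which they close (so a half turn about z gives the same grasp; the last joint's range is limited). The gripper opens to 94 mm and grips with 3 to 60 N. Pads are 16 mm wide; open, the fingers measure 119 mm over their backs; the gripper's body (75 mm by 177 mm) begins 78 mm behind the grasp point.
Start: joints at [1.066, 0.087, 1.371, -0, 1.684, -0.103], TCP at [0.215, 0.506, 0.206] pointing down, gripper open.
Joint ranges: [-3.1, 3.1], [-0.76, 2.03], [0.27, 2.55], [-1.08, 4.22], [0.17, 2.65], [-2.57, 2.57]. Speed limits (rad/s): [2.79, 2.79, 3.14, 3.14, 3.14, 3.14].

INTERFACE

Orientations are given as [roll, pitch, yaw] about the fixed x, y, z axes, in that order (R = Rz(yaw) Ry(pitch) Rx(roll)).
In Python, from bench import robot gives the robot as it stands.
- The arm moves only by the tool arm_command, never from a script. Its argument "targets" is one flat list of numbers, 7 for each row, row after row: the turn, a rotation vector about the tool's x, y, z in degrees, then the shift along the tool's x, y, z in mm, then the closure, from -1 (fully open) to 1 (shut). In form: [ax, ay, az, x, y, z, hand, ax, ay, az, x, y, z, hand, ...]. A call has 1 to 20 rows; each row is the pose to reach, as a shift and turn from the pose commanded when the call began, along the tool's axes at that moment; what a row does not reach only later rows make up. A row lasts 1/10 s, in which the tool goes at most 50 mm and 8.59 degrees, less where a joint would pass 70% of its speed; a pose out of reach is approached as far as the arm can. A call with a gripper value outside its range is refused whole. The fingers move at their own pace and stop on an object; the grip force is fixed at half the most. Time passes only in rows, so rows that repeat a pose let the fingers close. It gives the time, the measured TCP pose, the force, the opening and the grip force at its end, in the units of the state.
- robot.get_obs(): the state, without advancing time (a new reading comes with each control period).
- robot.snapshot(name): name is "side" or "top" or "wrist"; returns a dict with "color" (420x560x3 uint8, red, green, blue), "range_z" (420x560 float32, m along the optical axis (not along the pixel's ray), 0 where there is no reading), "fx", "fy", "cx", "cy" (pixels), "T" (4x4, takes a point from camera to world coordinates); the wrist camera has in their place "T_tool_cam" (4x4, takes a point from camera to tool coordinates, whose origin is the TCP and whose axes are the flange's). Camera axes: x right, y down, z forward; pixel columns grow to the right and rows downward; lengths in m; the calibration is good to about 2 mm. A picture is of the moment at which its call begins: read the wrist's pose just before it.
- robot.close_job(): hands the job in; it is judged then, once.
The state is a dict: "time": time; "joint_positions": joint angles; "qvel": joint speeds; "joint_torque": joint torques, N m; "tool_pos": TCP position; "ee_rot": TCP orientation; "wrist_force": force on the tool from outside, world axes, zero at the start; "wrist_torque": the same for the moment, N m; "width": finger opening in m; "finger_force": force on a finger pad.
Only numpy, scipy, OpenCV 4.12 (cv2) and the standard library are available. Lean on these libraries where they do the work, as an engineer would, in place of code of your own. Each camera call takes 0.05 s, during which the arm holds its last target. There are 200 camera calls.

TASK

Lift the breakfast board out of the dish drainer and slide it down into the empty slot of the leaning board case, until it stands fully home on the slot's floor beside the board already stored there. Then swing the case's lid fully shut, so that its tab drops in behind the front rim. Leave the stored board, the mug and the jar where they are.

Things in the scene. Friction and masses are not known exactly. Their poses are not given: they have to be found in the camera images.
- board: Loose wooden breakfast board to put away: slab 10 mm thick (x), 138 mm wide (y), 120 mm tall (z), about 0.12 kg, a hanging hole in an upper corner. Both faces alike. Origin: middle of its lower edge face, z up the board. It starts upright on the drainer's tray (10 mm high), its top edge free 130 mm above the worktop.
- slot: Empty slot of the white case, leaning 25 degrees from vertical: its mouth faces up and towards the robot. Origin: middle of the slot's floor. z runs up the slot and out of the mouth, y along the board's width, x normal to the board, away from the robot. Slot 13 mm wide in x up to z = 50 mm, with a flared lead-in about 24 mm wide at z = 65 mm.
- lid (a joint): Dark wooden lid of the case, hinged on top of its back wall along the slot's y: 0 = shut on the rim, grows as it opens, to 2.2 rad; starts at 1.7 to 2.1 (about upright). Stiff: stays where left, needs about 2 N at its edge all the way. 126 mm from hinge to edge, 164 wide, 8 thick. A tab under it, 50 wide, 16 long, drops in just behind the front wall.
- lid_hinge (a point): Middle of the lid's hinge line, on the lid's underside plane: at x = 78, y = 0, z = 126 mm in the slot's frame.
- lid_edge (a point): Middle of the lid's free edge on its outer face (the face that looks up when the lid is shut and away from the robot when it is open), 126 mm from the hinge line.
- drainer: Fixed grey dish drainer, a tray 180 x 180 x 10 mm (origin: centre of its underside) with steel wire hoops 90 mm long in y, 68 mm high above the worktop. The board stands between the middle pair of hoops, in a gap of 13 mm at x = 0.
- case: The fixed board case's foot, origin on the worktop; the case stands on it. In the slot's frame the case's inside spans x = -32 to 72 mm and y = -76 to 76 mm; walls 6 mm thick, rim at z = 126 mm (a seated board ends 6 mm below it). The stored board stands in a second slot at x = 40 mm.
- stored: A second board of the same size, already stored in the rear slot of the case and leaning with it. Its origin is the middle of its lower edge face; leave it in its slot.
- mug: White mug, 80 mm across, 90 mm tall, upright on the worktop beyond the work. Origin: centre of its underside. A bystander.
- jar: Glass jar with a steel cap, 56 mm across, 95 mm tall, upright on the worktop near the robot. Origin: centre of its underside. A bystander.
Not all that is in view belongs to the job. Of the things that look like the case, the larger one is meant. There is more than one size of the board; the one meant has the size given above.

How it is judged:
By the outcome, as a careful person would: the job done as asked, in the order asked, and still so for the second after the job is handed in, with the robot touching nothing.
It also fails if it takes over 70 s, if anything falls off the work surface, if the arm or the gripper's body presses on something with over 40 N, if the wrist force passes 120 N, or if a joint passes its speed limit or range.

## Working session

There is one attempt and no reset: what is moved stays moved. The work goes in short steps, Python scripts to look and compute and a tool call to move; the robot and the scene stay as the last step left them, time stands still between calls to the robot, and variables do not carry over. Pictures are saved under pics/ and viewed, at most 10 in all, crops included, and the job is handed in when it is done.

Besides the shell and the picture viewer there is one more tool, called after "Emit:" in YAML: its name, and indented under it one key for each argument. arm_command: Moves the arm, as the interface text tells. Its arguments: {"type":"object","properties":{"targets":{"type":"array"}},"required":["targets"]}

```bash
ls && mkdir -p pics && python3 - <<'E'
from bench import robot
import cv2,numpy as np
print(robot.get_obs())
for n in("side","top"):
    s=robot.snapshot(n); np.savez(f"pics/{n}0.npz",**s)
    cv2.imwrite(f"pics/{n}0.png",s["color"][:,:,::-1]); print(n,s["fx"],s["cx"],s["cy"],s["T"])
E
```

```text
pics
{'time': 0.0, 'joint_positions': array([ 1.06589188e+00,  8.79299419e-02,  1.37225458e+00, -2.17379297e-05,
        1.68359414e+00, -1.03136871e-01]), 'qvel': array([-3.79495857e-05, -8.61413207e-05, -9.28016430e-04, -1.41954679e-03,
        5.53077838e-04,  3.16061252e-04]), 'joint_torque': array([-3.17904305e-04, -3.40186751e+01, -3.02425110e+01,  7.20162713e-02,
        3.30462470e-02, -1.71196853e-04]), 'tool_pos': array([0.21483615, 0.50570484, 0.20431772]), 'ee_rot': array([-3.13941605e+00, -2.03567284e-04,  2.73982244e+00]), 'wrist_force': array([0.43994751, 0.58645233, 0.07463382]), 'wrist_torque': array([-0.00806312,  0.0255274 , -0.03778181]), 'finger_force': 0.0, 'width': 0.09406932287709864}
side 409.47703871692454 273.12539321913204 203.60426814922548 [[-0.91714876 -0.27340024  0.28998356  0.29373346]
 [-0.39825924  0.65625976 -0.64086871  0.57491862]
 [-0.01509088 -0.70326058 -0.71077199  0.81600383]
 [ 0.          0.          0.          1.        ]]
top 390.6031537508696 274.6259574843256 215.79267519568668 [[ 0.01975328 -0.98914379  0.14561718  0.42878118]
 [-0.99908883 -0.02503991 -0.03456178 -0.04612981]
 [ 0.03783281 -0.14480179 -0.98873713  1.17875053]
 [ 0.          0.          0.          1.        ]]
```

View pics/side0.png

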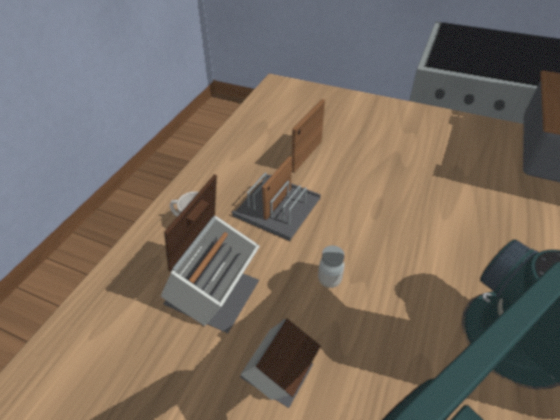

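View pics/top0.png

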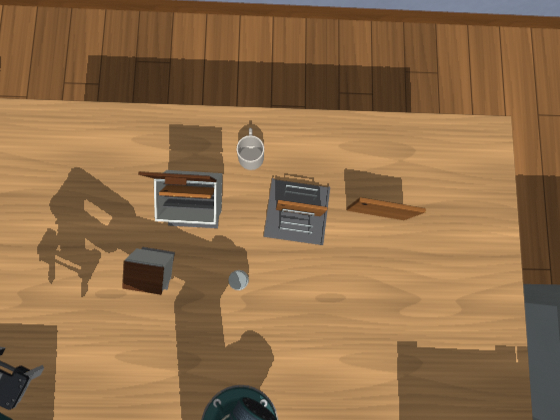

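The side view shows the case at about (212,270) with its lid open behind it, the drainer with the board at (280,195), and a larger loose board at (308,135). The jar is at (332,265), the mug at (185,205) and the small decoy case at (282,360). In the top view the case is at (187,200), the drainer board's edge at (300,208), and the jar at (238,280). Next I measure with the range data.

```bash
cat > h.py <<'E'
import numpy as np,cv2
def cloud(s,T=None):
    z=s["range_z"]; v,u=np.mgrid[:z.shape[0],:z.shape[1]]
    T=s["T"] if T is None else T
    p=np.stack([(u-s["cx"])/s["fx"]*z,(v-s["cy"])/s["fy"]*z,z],-1)@T[:3,:3].T+T[:3,3]
    p[z<=0]=np.nan; return p
def rect(p):
    r=cv2.minAreaRect((p[:,:2]*1000).astype(np.float32)); return np.round(cv2.boxPoints(r)).tolist(),np.round(r[1],1),round(r[2],1)
E
python3 - <<'E'
from h import *
for n in("side","top"):
    s=dict(np.load(f"pics/{n}0.npz")); P=cloud(s); c=s["color"].astype(int); hsv=cv2.cvtColor(s["color"],cv2.COLOR_RGB2HSV)
    box={"top":dict(dr=(170,255,258,335),case=(160,235,130,225),jar=(268,295,225,252),mug=(130,170,232,268)),
         "side":dict(dr=(150,240,225,325),case=(170,330,155,265),jar=(245,290,315,350),mug=(190,220,165,185))}[n]
    for k,(a,b,l,r) in box.items():
        p=P[a:b,l:r].reshape(-1,3); h=hsv[a:b,l:r].reshape(-1,3).astype(int); z=p[:,2]
        if k=="dr":
            m=(z>.115)&(z<.145); print(n,"boardtop",m.sum(),rect(p[m]),np.median(z[m]))
            m=(z>.005)&(z<.016)&(h[:,1]<90); print(n,"tray",m.sum(),rect(p[m]))
            m=(z>.09)&(z<.145)&(h[:,1]>90); print(n,"board hi",m.sum(),rect(p[m]))
        elif k=="case":
            m=(h[:,1]<50)&(h[:,2]>120)&(z>.06); q=p[m]; print(n,"white",m.sum(),np.nanmin(q,0),np.nanmax(q,0))
            m=(z>.2); print(n,"lid",m.sum(),rect(p[m]),np.nanmax(z))
        else:
            m=z>.05; print(n,k,m.sum(),np.median(p[m],0),z[m].max() if m.any() else 0)
    a,b,l,r=box["case"]; print(n)
    if n=="top":
        cv2.imwrite("pics/case_top.png",cv2.resize(s["color"][a-5:b+5,l-5:r+5,::-1],None,fx=6,fy=6,interpolation=cv2.INTER_CUBIC))
        for (u,v) in [(155,180),(155,200),(156,215),(156,222),(170,222),(185,223),(200,224),(215,224),(216,210),(217,190),(185,215),(185,205)]: print(u,v,np.round(P[v,u],4),c[v,u])
E
```

```text
side boardtop 393 ([[573.0, 100.0], [599.0, -225.0], [658.0, -220.0], [632.0, 105.0]], array([ 59.4, 326.2]), 4.5) 0.12847199281996102
side tray 2039 ([[510.0, -234.0], [690.0, -255.0], [712.0, -73.0], [532.0, -51.0]], array([184.1, 181.1]), 83.3)
side board hi 448 ([[597.0, -224.0], [609.0, -225.0], [624.0, -87.0], [612.0, -85.0]], array([139.1,  12.2]), 84.0)
side white 1474 [ 0.55309031 -0.20147634  0.06005198] [0.85049757 0.24218835 0.29805274]
side lid 1913 ([[619.0, 76.0], [653.0, 74.0], [665.0, 238.0], [632.0, 241.0]], array([165. ,  33.7]), 85.8) 0.29972537591922466
side jar 629 [0.40151371 0.02791164 0.09143015] 0.09724733831076604
side mug 201 [8.13319555e-01 1.77236036e-04 8.54171781e-02] 0.29872386561339137
side
top boardtop 222 ([[603.0, -225.0], [614.0, -226.0], [630.0, -90.0], [619.0, -88.0]], array([137.6,  11. ]), 83.1) 0.1294061057597925
top tray 2450 ([[517.0, -233.0], [696.0, -254.0], [718.0, -75.0], [539.0, -54.0]], array([180.4, 180.3]), 83.2)
top board hi 296 ([[603.0, -225.0], [613.0, -226.0], [630.0, -89.0], [619.0, -88.0]], array([137.7,  10.8]), 83.1)
top w
[... 180 characters left out ...]
.1) 0.30203706696975585
top jar 313 [0.41087361 0.01305476 0.09429879] 0.1002538244975919
top mug 331 [ 0.79377872 -0.00771326  0.07981564] 0.09828893663010407
top
155 180 [0.6639 0.2334 0.1707] [203 205 198]
155 200 [0.6148 0.2361 0.1485] [229 231 224]
156 215 [0.5771 0.2356 0.1313] [206 207 200]
156 222 [ 0.5746  0.2699 -0.0015] [119  92  60]
170 222 [0.575  0.2269 0.004 ] [135 136 134]
185 223 [0.573  0.1818 0.0049] [119 120 119]
200 224 [0.5709 0.1367 0.0061] [109 108 109]
215 224 [0.5723 0.0922 0.0039] [136 138 134]
216 210 [0.5951 0.0762 0.1298] [128 130 125]
217 190 [0.6483 0.0747 0.1396] [96 96 93]
185 215 [0.5862 0.1681 0.0818] [ 99 101  96]
185 205 [0.6162 0.1713 0.0731] [56 58 57]
```

View pics/case_top.png

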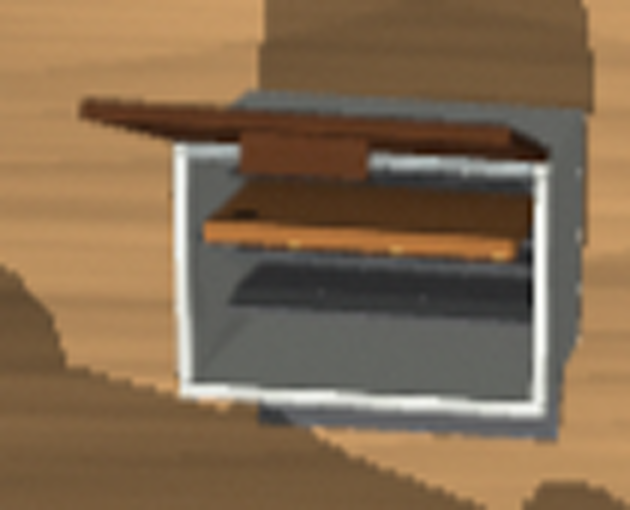

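The crop shows the white rim as a clear quadrilateral, with the stored board behind and the empty dark slot in front of it at about crop (380,290). Next I fit the rim plane and rectangle.

```bash
python3 - <<'E'
from h import *
L=np.radians(25)
def axes(yaw):
    d=np.array([np.cos(yaw),np.sin(yaw),0]); k=np.array([0,0,1.]); y=np.cross(k,d)
    return np.stack([np.cos(L)*d+np.sin(L)*k,y,-np.sin(L)*d+np.cos(L)*k],1)
box={"top":(160,235,130,225),"side":(170,330,155,265)}
for n in("top","side"):
    s=dict(np.load(f"pics/{n}0.npz")); P=cloud(s); hsv=cv2.cvtColor(s["color"],cv2.COLOR_RGB2HSV)
    a,b,l,r=box[n]; p=P[a:b,l:r].reshape(-1,3); h=hsv[a:b,l:r].reshape(-1,3).astype(int)
    w=p[(h[:,1]<50)&(h[:,2]>110)&(p[:,2]>.09)&(p[:,2]<.2)&(p[:,1]>.04)]
    yaw=0
    for it in range(4):
        A=axes(yaw); q=w@A; 
        hist,e=np.histogram(q[:,2],bins=np.arange(.3,.5,.001) if 0 else 60); 
        zt=np.percentile(q[:,2],97 if n=="side" else 75)
        # rim level: densest 6 mm band
        zs=np.sort(q[:,2]); cnt=[((zs>=t)&(zs<t+.006)).sum() for t in zs]; t=zs[int(np.argmax(cnt))]
        R=q[(q[:,2]>=t)&(q[:,2]<t+.006)]
        rc=cv2.minAreaRect((R[:,:2]*1000).astype(np.float32)); ang=rc[2]; 
        ang=(ang+45)%90-45; yaw+=np.radians(ang)/np.cos(L)*1.0
    A=axes(yaw);q=w@A;R=q[(q[:,2]>=t-.003)&(q[:,2]<t+.009)]
    lo,hi=np.percentile(R,1,0),np.percentile(R,99,0)
    c=np.array([(lo[0]+hi[0])/2,(lo[1]+hi[1])/2,np.median(R[:,2])])
    O=A@(c-np.array([.020,0,.126]))
    print(n,len(R),"yaw",np.degrees(yaw),"size",rc[1],hi-lo,"rimz",c[2],"O",O)
    # plane fit of rim
    C=R@A.T; m=C.mean(0); print("normal",np.linalg.svd(C-m)[2][2],A[:,2])
    # stored board's top by orange: slot coords
    o=p[(h[:,1]>120)&(p[:,2]>.1)&(p[:,2]<.2)]; qs=(o-O)@A; k=(qs[:,2]>.112)&(qs[:,2]<.126)&(qs[:,0]<.055)
    print("stored top",k.sum(),np.percentile(qs[k],2,0),np.percentile(qs[k],98,0),rect(qs[k]))
    lid=p[(p[:,2]>.19)&(h[:,1]>60)&(p[:,0]<.72)&(p[:,1]>.05)]; ql=(lid-O)@A; print("lid y",np.percentile(ql,1,0),np.percentile(ql,99,0))
    top=lid[lid[:,2]>lid[:,2].max()-.012]; print("lid top edge",rect(top),top.mean(0))
    m=lid.mean(0); print("lid normal",np.linalg.svd(lid-m)[2][2])
E
```

```text
top 381 yaw -2.0768234880230922 size (115.7913818359375, 163.98043823242188) [0.11568752 0.16353295 0.0105068 ] rimz -0.12173091835209864 O [0.64848333 0.15626748 0.02621256]
normal [ 0.43409032 -0.01626108 -0.90072258] [-0.42234066  0.01531546  0.90630779]
stored top 216 [ 0.03276617 -0.06310249  0.11345507] [0.04285943 0.06642281 0.12375705] ([[32.0, 70.0], [33.0, -66.0], [43.0, -66.0], [43.0, 70.0]], array([ 10.8, 135.9]), 0.2)
lid y [ 0.08371368 -0.08159281  0.14705853] [0.1175819  0.07911288 0.24964726]
lid top edge ([[640.0, 75.0], [649.0, 75.0], [655.0, 238.0], [647.0, 238.0]], array([163.4,   8.2]), 87.6) [0.64776462 0.15763867 0.29745715]
lid normal [-0.99095055  0.02925482 -0.13100063]
side 898 yaw -1.9907589081323414 size (117.18389129638672, 165.6611785888672) [0.11715737 0.16395617 0.01135813] rimz -0.12083702645032257 O [0.64373447 0.15713603 0.02509721]
normal [ 0.4422425  -0.01420759 -0.89678298] [-0.42236319  0.01468104  0.90630779]
stored top 202 [ 0.03270481 -0.05419704  0.11692704] [0.04043635 0.06694067 0.12261032] ([[32.0, -61.0], [41.0, -61.0], [41.0, 69.0], [32.0, 69.0]], array([129.9,   9.4]), 90.0)
lid y [ 0.08236963 -0.0785753   0.144736  ] [0.11650052 0.08158603 0.2480064 ]
lid top edge ([[636.0, 77.0], [645.0, 77.0], [650.0, 239.0], [641.0, 239.0]], array([162.6,   9. ]), 88.4) [0.64198045 0.16431308 0.29471999]
lid normal [ 0.98399097 -0.04157516  0.17330114]
```

```bash
cat >> h.py <<'E'
from scipy.spatial.transform import Rotation as Ro
def cur():
    from bench import robot
    o=robot.get_obs(); return o,np.array(o["tool_pos"]),Ro.from_euler("xyz",o["ee_rot"]).as_matrix()
def go(p,R):
    o,t,C=cur(); return np.round(np.degrees(Ro.from_matrix(C.T@R).as_rotvec()),2),np.round(C.T@(np.array(p)-t)*1000,1)
def down(yaw): return Ro.from_euler("xyz",[180,0,yaw],degrees=True).as_matrix()
L=np.radians(25)
def axes(yawdeg):
    yaw=np.radians(yawdeg); d=np.array([np.cos(yaw),np.sin(yaw),0]); k=np.array([0,0,1.]); y=np.cross(k,d)
    return np.stack([np.cos(L)*d+np.sin(L)*k,y,-np.sin(L)*d+np.cos(L)*k],1)
def slotR(yawdeg): # tool x=slot y, tool y=slot x, tool z=-slot z
    A=axes(yawdeg); return np.stack([A[:,1],A[:,0],-A[:,2]],1)
E
python3 -c "
from h import *
print(go([.215,.506,.26],down(157)),go([.6,-.156,.26],down(83.3)))"
```

```text
(array([-0.11, -0.01, -0.02]), array([ -0. ,   0.2, -55.6])) (array([-1.000e-01,  6.000e-02,  7.368e+01]), array([-613.3, -458.5,  -54.8]))
```

Emit:
arm_command:
  targets: [0,0,0,0,0,-40,-1,0,0,8,-40,-30,-55,-1,0,0,16,-80,-60,-55,-1,0,0,24,-120,-90,-55,-1,0,0,32,-160,-120,-55,-1,0,0,40,-200,-150,-55,-1,0,0,48,-240,-180,-55,-1,0,0,56,-280,-210,-55,-1,0,0,64,-320,-240,-55,-1,0,0,72,-360,-270,-55,-1,0,0,73.7,-400,-299,-55,-1,0,0,73.7,-440,-329,-55,-1,0,0,73.7,-480,-359,-55,-1,0,0,73.7,-520,-389,-55,-1,0,0,73.7,-560,-419,-55,-1,0,0,73.7,-590,-441,-55,-1,0,0,73.7,-613,-458.5,-55,-1,0,0,73.7,-613,-458.5,-55,-1,0,0,73.7,-613,-458.5,-55,-1]

```text
time: 2.0
tool_pos: [0.5997, -0.1556, 0.2593]
ee_rot: [-3.139, -0.001, 1.453]
wrist_force: [-0.8, -0.6, 0.7]
width: 0.0939
finger_force: 0.0
```

```bash
python3 - <<'E'
from h import *
from bench import robot
o,t,C=cur(); s=robot.snapshot("wrist"); W=np.eye(4); W[:3,:3]=C; W[:3,3]=t
np.savez("pics/w1.npz",W=W,**s); cv2.imwrite("pics/w1.png",s["color"][:,:,::-1])
P=cloud(s,W@s["T_tool_cam"]); print(t,s["T_tool_cam"])
hsv=cv2.cvtColor(s["color"],cv2.COLOR_RGB2HSV)
z=P[...,2]; m=(z>.12)&(z<.137)&(hsv[...,1]>90)&(abs(P[...,0]-.613)<.06)
print(m.sum(),rect(P[m]),np.median(z[m]),P[m].mean(0)); v,u=np.nonzero(m); print(u.min(),u.max(),v.min(),v.max())
m=(z>.066)&(z<.08); print("white rim",(abs(P[...,1]-.157)<.1).sum())
E
```

```text
[ 0.5996848  -0.15564344  0.25928858] [[-4.10377805e-04 -9.71700780e-01 -2.36214788e-01  6.90099125e-02]
 [ 9.99999900e-01 -3.56920551e-04 -2.69067769e-04 -8.10601134e-04]
 [ 1.77143449e-04 -2.36214875e-01  9.71700829e-01 -1.79209252e-01]
 [ 0.00000000e+00  0.00000000e+00  0.00000000e+00  1.00000000e+00]]
1616 ([[599.0, -365.0], [621.0, -365.0], [626.0, -88.0], [604.0, -88.0]], array([276.7,  22. ]), 89.0) 0.1297559604918467 [ 0.61365601 -0.16270097  0.12949268]
286 316 124 389
white rim 2587
```

View pics/w1.png

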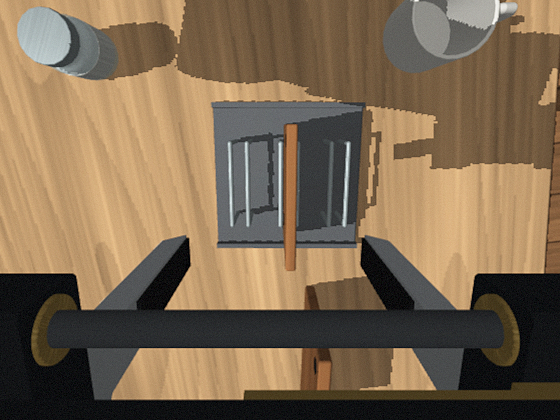

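The wrist view shows the board's top edge between the fingers, from about (291,125) to (290,270). The larger decoy board is lower down, at about (315,370).

```bash
python3 - <<'E'
from h import *
s=dict(np.load("pics/w1.npz")); P=cloud(s,s["W"]@s["T_tool_cam"]); hsv=cv2.cvtColor(s["color"],cv2.COLOR_RGB2HSV)
z=P[...,2]; v,u=np.mgrid[:420,:560]
m=(z>.122)&(z<.137)&(hsv[...,1]>90)&(v<285)&(u>275)&(u<305)
b=rect(P[m]); c=np.mean(b[0],0)/1000; print(m.sum(),b,np.median(z[m]),c)
print(go([c[0],c[1],.135],down(83.1)),go([c[0],c[1],.100],down(83.1)))
E
```

```text
1514 ([[601.0, -224.0], [610.0, -225.0], [626.0, -89.0], [616.0, -88.0]], array([136.6,   9.6]), 83.6) 0.1297755280781363 [ 0.61325 -0.1565 ]
(array([-0.08, -0.05,  0.2 ]), array([ -0.2,  13.9, 124.9])) (array([-0.08, -0.05,  0.2 ]), array([ -0.2,  14. , 159.9]))
```

Emit:
arm_command:
  targets: [0,0,0,0,7,40,-1,0,0,0,0,14,80,-1,0,0,0,0,14,115,-1,0,0,0,0,14,140,-1,0,0,0,0,14,155,-1,0,0,0,0,14,160,-1,0,0,0,0,14,160,0.2,0,0,0,0,14,160,0.6,0,0,0,0,14,160,1,0,0,0,0,14,160,1,0,0,0,0,14,160,1,0,0,0,0,14,160,1,0,0,0,0,14,160,1,0,0,0,0,14,160,1]

```text
time: 3.45
tool_pos: [0.6139, -0.1571, 0.1004]
ee_rot: [-3.141, -0.0, 1.453]
wrist_force: [-0.3, 0.2, -0.1]
width: 0.0337
finger_force: 0.0
```

Emit:
arm_command:
  targets: [0,0,0,0,0,0,1,0,0,0,0,0,0,1,0,0,0,0,0,0,1,0,0,0,0,0,0,1,0,0,0,0,0,0,1,0,0,0,0,0,0,1]

```text
time: 4.05
tool_pos: [0.6139, -0.1571, 0.1004]
ee_rot: [-3.142, -0.0, 1.454]
wrist_force: [-0.9, 0.6, 0.2]
width: 0.0101
finger_force: 30.0
```

Emit:
arm_command:
  targets: [0,0,0,0,0,-5,1,0,0,0,0,0,-15,1,0,0,0,0,0,-35,1,0,0,0,0,0,-60,1,0,0,0,0,0,-90,1,0,0,0,0,0,-120,1,0,0,0,0,0,-150,1,0,0,0,0,0,-180,1,0,0,0,0,0,-205,1,0,0,0,0,0,-222,1,0,0,0,0,0,-230,1,0,0,0,0,0,-230,1]

```text
time: 5.25
tool_pos: [0.6142, -0.1573, 0.3324]
ee_rot: [3.138, 0.001, 1.453]
wrist_force: [0.4, -0.4, -1.7]
width: 0.0098
finger_force: 30.0
```

```bash
python3 - <<'E'
from h import *
from bench import robot
o,t,C=cur(); print(t,o["width"],o["finger_force"])
A=axes(-2.0); O=np.array([.646,.1567,.0257]); print(A)
# board relative to tool: bottom at TCP+90mm along z
for zt in (250,240):  # TCP slot z
    p=O+A@np.array([0,0,zt/1000]); print(zt,p,go(p,slotR(-2.0)))
p=np.array([.50,.157,.33]);print(go(p,slotR(-2)))
for n in("side",):
    s=robot.snapshot(n); np.savez(f"pics/{n}1.npz",**s); cv2.imwrite("pics/side1.png",s["color"][:,:,::-1])
    P=cloud(s); hsv=cv2.cvtColor(s["color"],cv2.COLOR_RGB2HSV); 
    m=(hsv[...,1]>90)&(P[...,2]>.17)&(P[...,2]<.36)&(P[...,1]<-.03)&(abs(P[...,0]-.61)<.06); q=(P[m]-t)@C; print(m.sum(),np.percentile(q,2,0),np.percentile(q,98,0))
E
```

```text
[ 0.61420567 -0.15727334  0.33241269] 0.009785858955331683 29.99942511320114
[[ 0.90575569  0.0348995  -0.42236081]
 [-0.03162969  0.99939083  0.01474916]
 [ 0.42261826 -0.          0.90630779]]
250 [0.5404098  0.16038729 0.25227695] (array([-24.8 ,   1.07,  -4.64]), array([ 306.9, -110.7,   79.6]))
240 [0.5446334  0.1602398  0.24321387] (array([-24.8 ,   1.07,  -4.64]), array([ 307.2, -106.6,   88.6]))
(array([-24.8 ,   1.07,  -4.64]), array([ 298.7, -150.2,    1.7]))
1377 [-0.06546622 -0.00862626 -0.02637075] [0.06899145 0.00038135 0.08692711]
```

Emit:
arm_command:
  targets: [-1,0,0,10,-10,0,1,-3,0,-0.5,30,-25,0,1,-6,0,-1,60,-45,0,1,-9,0.5,-1.5,95,-65,0,1,-12,0.5,-2,130,-85,0,1,-15,0.7,-2.5,165,-105,0,1,-18,0.8,-3,200,-120,0,1,-21,1,-3.7,235,-133,0,1,-23.5,1,-4.3,265,-142,0,1,-24.8,1.07,-4.6,287,-147,1,1,-24.8,1.07,-4.6,298,-150,2,1,-24.8,1.07,-4.6,299,-150,2,1,-24.8,1.07,-4.6,299,-150,2,1]

```text
time: 6.6
tool_pos: [0.5, 0.1568, 0.3275]
ee_rot: [2.71, 0.0, 1.535]
wrist_force: [0.3, 0.2, -1.4]
width: 0.0098
finger_force: 30.0
```

```bash
python3 - <<'E'
from h import *
from bench import robot
o,t,C=cur(); print(t,o["ee_rot"])
A=axes(-2.0); O=np.array([.6465,.1566,.0265]); R=slotR(-2.0)
for x,zt in ((-3,232),(0,232),(0,90)): print(zt,O+A@np.array([x,0,zt])*1 if 0 else go(O+A@np.array([x,0,zt])/1000,R))
s=robot.snapshot("wrist"); W=np.eye(4); W[:3,:3]=C; W[:3,3]=t
np.savez("pics/w2.npz",W=W,**s); cv2.imwrite("pics/w2.png",s["color"][:,:,::-1])
E
```

```text
[0.50001818 0.15681042 0.32752475] [2.71037031e+00 1.60748329e-04 1.53486746e+00]
232 (array([-0.29,  0.03, -0.05]), array([  5. ,   3. , 102.7]))
232 (array([-0.29,  0.03, -0.05]), array([  5. ,   6. , 102.7]))
90 (array([-0.29,  0.03, -0.05]), array([  5. ,   6.7, 244.7]))
```

View pics/w2.png

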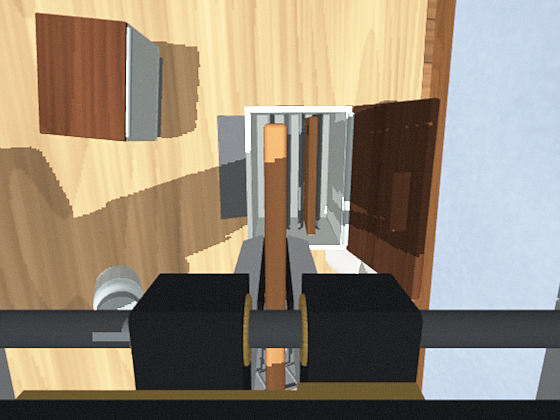

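The wrist view shows the held board edge-on (columns 264-287) lined up over the case mouth. The rim runs from (247,107) to (352,107), with the stored board at about (312,175). I refine the slot's pose from this.

```bash
python3 - <<'E'
from h import *
s=dict(np.load("pics/w2.npz")); W=s["W"]; P=cloud(s,W@s["T_tool_cam"]); hsv=cv2.cvtColor(s["color"],cv2.COLOR_RGB2HSV)
A=axes(-2.0); O=np.array([.6465,.1566,.0265]); Q=(P-O)@A*1000; v,u=np.mgrid[:420,:560]
roi=(u>235)&(u<360)&(v>98)&(v<258); w=roi&(hsv[...,1]<50)&(hsv[...,2]>150)&(abs(Q[...,2]-126)<10)
q=Q[w]; r=cv2.minAreaRect(q[:,:2].astype(np.float32)); print("rim",w.sum(),r,"z med",np.median(q[:,2]),np.percentile(q[:,:2],[1,99],axis=0))
st=roi&(hsv[...,1]>100)&(abs(Q[...,2]-120)<6)&(Q[...,0]>20)&(Q[...,0]<60); q=Q[st]; print("stored",st.sum(),np.percentile(q,[3,97],axis=0))
# held board in tool frame
q=(P-W[:3,3])@W[:3,:3]*1000; b=(u>255)&(u<300)&(v>115)&(v<300)&(hsv[...,1]>90)&(abs(q[...,1])<15)&(q[...,2]<95); b=q[b]; print("held",len(b),np.percentile(b,[2,98],axis=0))
for a in (-30,0,30,60):
    e=b[(abs(b[:,0]-a)<5)]; print(a,len(e),np.percentile(e,[5,95],axis=0).round(1).tolist() if len(e) else '')
# slot profile row: points in row v=160
for vv in (150,185): print([tuple(np.round(Q[vv,uu,[0,2]]).astype(int)) for uu in range(244,356,4)])
E
```

```text
rim 2029 ((18.691410064697266, 1.2668380737304688), (117.15060424804688, 163.0804443359375), 0.1644940823316574) z med 125.79994484850849 [[-39.68558712 -79.49294175]
 [ 76.7100752   82.5815862 ]]
stored 992 [[ 30.62501577 -59.74289962 117.55005741]
 [ 39.52948025  67.95072388 121.33378042]]
held 3914 [[-10.34948882  -5.4340951  -31.33776182]
 [ 67.70404907   4.14112233 -27.79801885]]
-30 0 
0 438 [[-4.5, -5.4, -31.2], [4.5, 3.9, -28.7]]
30 473 [[25.5, -4.8, -30.8], [34.6, 3.8, -28.4]]
60 549 [[55.6, -5.0, -30.8], [64.4, 3.6, -28.4]]
[(np.int64(-53), np.int64(0)), (np.int64(-37), np.int64(124)), (np.int64(-34), np.int64(112)), (np.int64(-34), np.int64(36)), (np.int64(-30), np.int64(-1)), (np.int64(-11), np.int64(363)), (np.int64(-9), np.int64(364)), (np.int64(-7), np.int64(365)), (np.int64(-6), np.int64(364)), (np.int64(-4), np.int64(365)), (np.int64(-2), np.int64(365)), (np.int64(9), np.int64(62)), (np.int64(17), np.int64(0)), (np.int64(23), np.int64(0)), (np.int64(24), np.int64(65)), (np.int64(30), np.int64(54)), (np.int64(31), np.int64(110)), (np.int64(34), np.int64(119)), (np.int
[... 451 characters left out ...]
, (np.int64(-25), np.int64(1)), (np.int64(-9), np.int64(364)), (np.int64(-7), np.int64(364)), (np.int64(-6), np.int64(364)), (np.int64(-4), np.int64(364)), (np.int64(-2), np.int64(363)), (np.int64(9), np.int64(63)), (np.int64(18), np.int64(-1)), (np.int64(24), np.int64(1)), (np.int64(25), np.int64(64)), (np.int64(32), np.int64(50)), (np.int64(31), np.int64(119)), (np.int64(35), np.int64(120)), (np.int64(40), np.int64(119)), (np.int64(51), np.int64(65)), (np.int64(66), np.int64(-1)), (np.int64(71), np.int64(8)), (np.int64(70), np.int64(46)), (np.int64(70), np.int64(78)), (np.int64(70), np.int64(106)), (np.int64(71), np.int64(127)), (np.int64(75), np.int64(131)), (np.int64(78), np.int64(134))]
```

Emit:
arm_command:
  targets: [-0.29,0,0,3,3,20,1,-0.29,0,0,6,5.3,50,1,-0.29,0,0,6,5.5,80,1,-0.29,0,0,6,5.5,102,1,-0.29,0,0,6,5.6,122,1,-0.29,0,0,6,5.7,142,1,-0.29,0,0,6,5.8,160,1,-0.29,0,0,6,5.9,172,1,-0.29,0,0,6,5.9,180,1,-0.29,0,0,6,5.9,186,1,-0.29,0,0,6,5.9,190,1,-0.29,0,0,6,5.9,190,1]

```text
time: 7.85
tool_pos: [0.5852, 0.1604, 0.1585]
ee_rot: [2.704, -0.001, 1.535]
wrist_force: [-0.9, -0.5, -1.5]
width: 0.0096
finger_force: 30.0
```

```bash
python3 - <<'E'
from h import *
from bench import robot
o,t,C=cur(); s=robot.snapshot("wrist"); W=np.eye(4); W[:3,:3]=C; W[:3,3]=t
np.savez("pics/w3.npz",W=W,**s); cv2.imwrite("pics/w3.png",s["color"][:,:,::-1])
A=axes(-2.0); O=np.array([.6465,.1566,.0265]); print(A.T@(t-O)*1000,o["wrist_force"],A.T@o["wrist_force"],go(t,slotR(-2.0)))
E
```

```text
[  0.1487117    1.68839956 145.53030958] [-0.91080333 -0.45562286 -1.4577843 ] [-1.42664035 -0.48713188 -0.94323368] (array([ 0.14, -0.05, -0.06]), array([-0.1, -0.3,  0.4]))
```

View pics/w3.png

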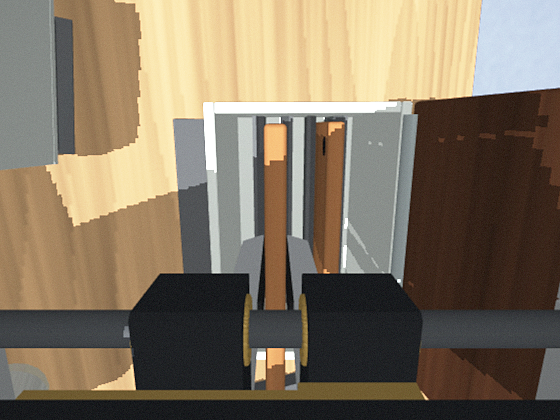

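The board is inside the case, edge-on at columns 264-287, centred over the dark slot between the lead-ins, with the stored board at about (330,190). No contact yet, so I continue down.

Emit:
arm_command:
  targets: [0,0,0,0,-0.3,5,1,0,0,0,0,-0.5,11,1,0,0,0,0,-0.5,17,1,0,0,0,0,-0.5,23,1,0,0,0,0,-0.5,29,1,0,0,0,0,-0.5,35,1,0,0,0,0,-0.5,40,1,0,0,0,0,-0.5,44,1,0,0,0,0,-0.5,47,1,0,0,0,0,-0.5,47,1]

```text
time: 8.9
tool_pos: [0.6046, 0.1598, 0.1152]
ee_rot: [2.704, -0.001, 1.535]
wrist_force: [0.7, -0.2, -2.4]
width: 0.0096
finger_force: 30.0
```

Emit:
arm_command:
  targets: [0,0,0,0,0,2,1,0,0,0,0,0,4,1,0,0,0,0,0,6,1,0,0,0,0,0,7,1,0,0,0,0,0,7,1]

```text
time: 9.4
tool_pos: [0.6077, 0.1597, 0.1093]
ee_rot: [2.703, -0.001, 1.535]
wrist_force: [-0.9, -0.1, -2.0]
width: 0.0097
finger_force: 30.0
```

Emit:
arm_command:
  targets: [0,0,0,0,0,1,1,0,0,0,0,0,2,1,0,0,0,0,0,3,1,0,0,0,0,0,3,1]

```text
time: 9.8
tool_pos: [0.6086, 0.1597, 0.1081]
ee_rot: [2.703, -0.001, 1.535]
wrist_force: [-6.6, 0.2, 5.6]
width: 0.0096
finger_force: 30.0
```

Emit:
arm_command:
  targets: [0,0,0,0,0,0,0.5,0,0,0,0,0,0,0.5,0,0,0,0,0,0,0.5,0,0,0,0,0,0,0.5,0,0,0,0,0,0,0.5,0,0,0,0,0,0,0.5]

```text
time: 10.4
tool_pos: [0.609, 0.1597, 0.1066]
ee_rot: [2.703, -0.001, 1.535]
wrist_force: [-0.5, 0.4, 0.5]
width: 0.0235
finger_force: 0.1
```

Emit:
arm_command:
  targets: [0,0,0,0,0,-5,0.5,0,0,0,0,0,-15,0.5,0,0,0,0,0,-30,0.5,0,0,0,0,0,-50,0.5,0,0,0,0,0,-75,0.5,0,0,0,0,0,-110,0.5,0,0,0,0,0,-150,0.5,0,0,0,0,0,-190,0.5,0,0,0,0,0,-220,1,0,0,0,0,0,-230,1,0,0,0,0,0,-230,1]

```text
time: 11.5
tool_pos: [0.5114, 0.1633, 0.3182]
ee_rot: [2.698, -0.003, 1.536]
wrist_force: [0.4, 0.2, 0.9]
width: 0.003
finger_force: 0.0
```

```bash
python3 - <<'E'
from h import *
from bench import robot
o,t,C=cur(); s=robot.snapshot("wrist"); W=np.eye(4); W[:3,:3]=C; W[:3,3]=t
np.savez("pics/w4.npz",W=W,**s); cv2.imwrite("pics/w4.png",s["color"][:,:,::-1])
A=axes(-2.0); O=np.array([.6465,.1566,.0265]); P=cloud(s,W@s["T_tool_cam"]); Q=(P-O)@A*1000
hsv=cv2.cvtColor(s["color"],cv2.COLOR_RGB2HSV)
for nm,a,b in(("board",-15,22),("stored",22,60)):
    m=(hsv[...,1]>90)&(Q[...,0]>a)&(Q[...,0]<b)&(abs(Q[...,1])<76)&(Q[...,2]>100)&(Q[...,2]<150); q=Q[m]
    print(nm,m.sum(),np.percentile(q,[3,97],axis=0).round(1).tolist(),"top z",np.percentile(q[:,2],[50,90]))
    for y in(-50,0,50):
        k=abs(q[:,1]-y)<10; print(y,k.sum(),np.median(q[k],0) if k.any() else '')
for n in("top","side"):
    s=robot.snapshot(n); P=cloud(s); Q=(P-O)@A*1000; h=cv2.cvtColor(s["color"],cv2.COLOR_RGB2HSV)
    m=(Q[...,0]>60)&(Q[...,0]<170)&(abs(Q[...,1])<90)&(Q[...,2]>140)&(Q[...,2]<270)&(h[...,1]>60); q=Q[m]; print(n,"lid",m.sum(),np.percentile(q,[1,99],axis=0).round(1).tolist())
    k=abs(q[:,1])>35; r=q[k]; N=np.linalg.svd(r-r.mean(0),full_matrices=False)[2][2]; print("lid face normal",N,r.mean(0))
    np.savez(f"pics/{n}2.npz",**s)
E
```

```text
board 1074 [[-11.9, -49.9, 110.1], [-1.9, 67.1, 121.2]] top z [119.68194642 120.80017578]
-50 108 [ -6.72128601 -46.50907656 119.76839357]
0 176 [ -6.51089439  -0.12527643 119.59858431]
50 188 [ -7.17188709  50.09847004 119.600376  ]
stored 1144 [[30.6, -59.2, 107.1], [39.6, 68.0, 121.1]] top z [119.60885475 120.63541682]
-50 153 [ 34.70098088 -49.72166977 119.66877551]
0 172 [ 34.90873369  -0.5395508  119.73070231]
50 189 [ 34.87432313  50.01009327 119.55869088]
top lid 510 [[84.9, -81.7, 143.4], [119.3, 79.0, 248.1]]
lid face normal [-0.95418655 -0.00113241  0.29921021] [108.414913    -3.75661395 223.32676036]
side lid 2077 [[78.3, -78.4, 141.4], [113.3, 82.2, 247.8]]
lid face normal [-0.96032992  0.00320999  0.27884787] [ 95.88981976  17.02433381 202.59436252]
```

View pics/w4.png

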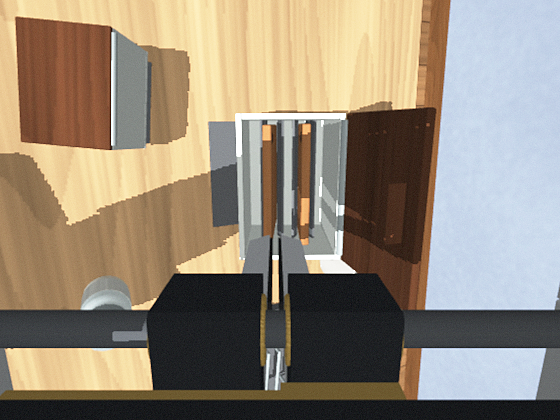

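The wrist view shows both boards side by side in the case, with tops level at slot z ≈ 119.6 mm, so the board is seated; the lid is still open at about 107°. Next I plan the lid sweep.

```bash
python3 - <<'E'
from h import *
A=axes(-2.0); O=np.array([.6462,.1566,.0265]); R=slotR(-2.0)
w=lambda x,z:O+A@np.array([x,1,z])/1000
print(go(w(150,320),R),go(w(150,226),R))
# sweep relative to (150,226) in tool y,z
f=12.5
for ph in list(range(110,-1,-5)):
    a=np.radians(ph); d=np.array([-np.cos(a),np.sin(a)]); n=np.array([np.sin(a),np.cos(a)])
    H=np.array([78,126.])
    if ph>=90: c=H+126*d+8*n; p=[c[0]+f,c[1]-20]
    else: c=H+108*d+8*n; p=[c[0]+f,c[1]]
    print(ph,np.round([p[0]-150,-(p[1]-226)],1))
E
```

```text
(array([-0.1 ,  0.03, -0.04]), array([ -0.3, 151.9,  -3.9])) (array([-0.1 ,  0.03, -0.04]), array([ -0.3, 152.1,  90.1]))
110 [-8.9  4.3]
105 [-19.2   0.4]
100 [-29.7  -2.7]
95 [-40.5  -4.8]
90 [-51.5  -6. ]
85 [-60.9  -8.3]
80 [-70.4  -7.7]
75 [-79.7  -6.4]
70 [-88.9  -4.2]
65 [-97.9  -1.3]
60 [-106.6    2.5]
55 [-114.9    6.9]
50 [-122.8   12.1]
45 [-130.2   18. ]
40 [-137.1   24.5]
35 [-143.4   31.5]
30 [-149.    39.1]
25 [-154.    47.1]
20 [-158.3   55.5]
15 [-161.7   64.3]
10 [-164.5   73.4]
5 [-166.4   82.6]
0 [-167.5   92. ]
```

Emit:
arm_command:
  targets: [0,0,0,0,20,-4,1,0,0,0,0,50,-4,1,0,0,0,0,85,-4,1,0,0,0,0,120,-4,1,0,0,0,0,142,-4,1,0,0,0,0,152,-4,1,0,0,0,0,152,10,1,0,0,0,0,152,40,1,0,0,0,0,152,70,1,0,0,0,0,152,85,1,0,0,0,0,152,90,1,0,0,0,0,152,90,1]

```text
time: 12.85
tool_pos: [0.6867, 0.1566, 0.2962]
ee_rot: [2.706, -0.0, 1.535]
wrist_force: [0.3, 0.1, 0.0]
width: 0.0008
finger_force: 0.0
```

```bash
python3 - <<'E'
from h import *
from bench import robot
o,t,C=cur(); A=axes(-2.0); O=np.array([.6462,.1566,.0265]); print(A.T@(t-O)*1000,o["wrist_force"],o["joint_positions"].round(2))
s=robot.snapshot("side"); cv2.imwrite("pics/side3.png",s["color"][130:330,120:330,::-1].repeat(2,0).repeat(2,1))
E
```

```text
[150.62511562   1.44044277 227.35936823] [0.26436797 0.11516774 0.03814771] [ 0.19  0.11  1.23 -0.1   1.37  0.22]
```

View pics/side3.png

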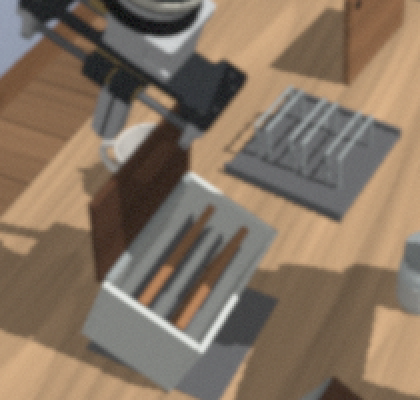

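The closed fingers are behind the lid's upper edge at crop (112,110), and both boards are seated in the case. I start the sweep.

Emit:
arm_command:
  targets: [0,0,0,0,-10,4,1,0,0,0,0,-20,1,1,0,0,0,0,-30,-2,1,0,0,0,0,-41,-4,1,0,0,0,0,-52,-6,1,0,0,0,0,-61,-8,1,0,0,0,0,-71,-8,1,0,0,0,0,-80,-6,1,0,0,0,0,-89,-4,1,0,0,0,0,-98,-1,1,0,0,0,0,-107,3,1,0,0,0,0,-115,7,1,0,0,0,0,-123,12,1,0,0,0,0,-130,18,1]

```text
time: 14.3
tool_pos: [0.5766, 0.1607, 0.2257]
ee_rot: [2.704, -0.001, 1.535]
wrist_force: [0.2, 0.2, 1.5]
width: 0.0004
finger_force: 0.3
```

```bash
python3 - <<'E'
from h import *
from bench import robot
o,t,C=cur(); A=axes(-2.0); O=np.array([.6462,.1566,.0265]); print(A.T@(t-O)*1000,A.T@o["wrist_force"])
s=robot.snapshot("side"); P=cloud(s); Q=(P-O)@A*1000; h=cv2.cvtColor(s["color"],cv2.COLOR_RGB2HSV)
m=(Q[...,0]>-60)&(Q[...,0]<100)&(abs(Q[...,1])<85)&(Q[...,2]>145)&(Q[...,2]<260)&(h[...,1]>80); q=Q[m]
print(m.sum(),np.percentile(q,[1,50,99],axis=0)); N=np.linalg.svd(q-q.mean(0),full_matrices=False)[2][2]; print(N,np.degrees(np.arctan2(abs(N[0]),abs(N[2]))))
E
```

```text
[ 20.97097216   1.70188195 209.97960047] [0.78910776 0.24858711 1.31500786]
1980 [[ -5.76658807 -71.5119083  146.028208  ]
 [ 37.93239782  33.65918776 181.59470879]
 [ 68.0057709   81.82107955 227.28686852]]
[-0.75332067  0.00408613 -0.65764068] 48.87939719904638
```

Emit:
arm_command:
  targets: [0,0,0,0,-7,6.5,1,0,0,0,0,-13,13.5,1,0,0,0,0,-19,21,1,0,0,0,0,-24,29,1,0,0,0,0,-28,37.5,1,0,0,0,0,-32,46,1,0,0,0,0,-34.5,55,1,0,0,0,0,-36,60,1,0,0,0,0,-36.5,65,1,0,0,0,0,-37,69,1,0,0,0,0,-37,72,1,0,0,0,0,-37,74,1,0,0,0,0,-37,74,1]

```text
time: 15.65
tool_pos: [0.5752, 0.1608, 0.1437]
ee_rot: [2.703, -0.001, 1.535]
wrist_force: [-0.7, 0.4, 0.0]
width: 0.0001
finger_force: 0.0
```

```bash
python3 - <<'E'
from h import *
o,t,C=cur(); A=axes(-2.0); O=np.array([.6462,.1566,.0265]); print(A.T@(t-O)*1000,A.T@o["wrist_force"])
E
```

```text
[-14.95747156   1.7374276  136.25736412] [-0.67613199  0.3980618   0.31803574]
```

Emit:
arm_command:
  targets: [0,0,0,0,0,1,1,0,0,0,0,0,2,1,0,0,0,0,0,3,1,0,0,0,0,0,3.5,1,0,0,0,0,0,3.5,1]

```text
time: 16.15
tool_pos: [0.5764, 0.1609, 0.1414]
ee_rot: [2.703, -0.001, 1.535]
wrist_force: [-3.4, -0.4, 4.7]
width: 0.0002
finger_force: 3.1
```

Emit:
arm_command:
  targets: [0,0,0,0,0,0.7,1,0,0,0,0,0,1.5,1,0,0,0,0,0,1.5,1]

```text
time: 16.45
tool_pos: [0.5765, 0.1609, 0.1413]
ee_rot: [2.703, -0.001, 1.535]
wrist_force: [-9.7, -0.3, 11.3]
width: 0.0006
finger_force: 7.4
```

The force rises with no travel, so the lid is hard against the rim. I back off and check.

Emit:
arm_command:
  targets: [0,0,0,0,0,-5,1,0,0,0,0,0,-25,1,0,0,0,0,0,-60,1,0,0,0,0,0,-100,1,0,0,0,0,-20,-140,1,0,0,0,0,-60,-170,1,0,0,0,0,-90,-185,1,0,0,0,0,-100,-185,1,0,0,0,0,-100,-185,1]

```text
time: 17.35
tool_pos: [0.4076, 0.1669, 0.2637]
ee_rot: [2.703, -0.001, 1.537]
wrist_force: [0.7, 0.2, -0.9]
width: 0.0004
finger_force: 0.0
```

```bash
python3 - <<'E'
from h import *
from bench import robot
A=axes(-2.0); O=np.array([.6462,.1566,.0265])
for n in("side","top"):
    s=robot.snapshot(n); P=cloud(s); Q=(P-O)@A*1000; h=cv2.cvtColor(s["color"],cv2.COLOR_RGB2HSV)
    m=(Q[...,0]>-45)&(Q[...,0]<80)&(abs(Q[...,1])<80)&(Q[...,2]>120)&(Q[...,2]<160)&(h[...,1]>80); q=Q[m]
    N=np.linalg.svd(q-q.mean(0),full_matrices=False)[2][2]; print(n,m.sum(),np.percentile(q,[1,50,99],axis=0).round(1).tolist(),np.degrees(np.arctan2(N[0]*np.sign(N[2]),abs(N[2]))))
    if n=="side": cv2.imwrite("pics/side4.png",s["color"][:,:,::-1])
E
```

```text
side 4109 [[-43.8, -77.9, 130.8], [13.6, 7.5, 133.7], [71.0, 78.9, 136.7]] 0.004227042720705465
top 2725 [[-43.6, -78.1, 128.3], [18.0, 0.2, 132.6], [77.0, 78.4, 137.0]] -0.10968663937338154
```

View pics/side4.png

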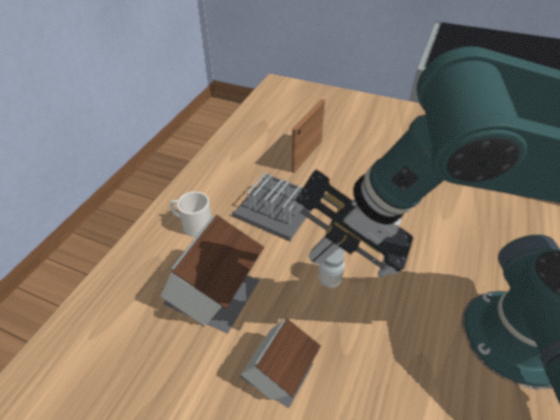

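The side view shows the case's lid shut flat at (215,262), measured at 0.0° and -0.1° by the two cameras. The drainer is empty, the jar and mug stand where they were, and the arm is clear.

```bash
python3 -c "
from bench import robot
print(robot.close_job())"
```

```text
the job is handed in; nothing more can be done
None
```

The board is seated on the slot floor beside the stored one, the lid is shut flat on the rim (tab not visible), the mug, jar and stored board look unmoved, and the job was handed in after about 17.5 s; no verdict was returned.

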